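# Close the packed parts case: fold its flap over and tuck it under the lip

## Task

One of the two parts cases on the packing bench still has its flap standing open: push that flap over onto the case with your fingertips, keep it pressed flat, and push it by its ridge as far as it goes, so that its free edge is tucked beneath the metal lip and it stays shut when you let go. Push gently and only on the flap's outer face; do not pinch the flap or touch its inner face. Do not touch the other, already closed case, and leave the loose things on the bench where they are.

Things in the scene. Friction and masses are not known exactly. Their poses are not given: they have to be found in the camera images.
- case: The open parts case, fixed to the bench: grey plastic box 150 (its x) x 120 (its y) x 85 mm high, walls 4 mm, packed with black castor wheels 27 mm below the rim. Origin: centre of underside; z up; its x points from the hinge side (-x, nearer the robot) to the lip side (+x). The flap's hinge line runs along its y at x = -70 mm (plus the runner value), z = 85 mm.
- flap (a joint): Fold angle of the open case's white flap, rad: 0 = flat shut, 1.57 = upright, more = leaning back (stop at 2.0). Rests open at 1.5 to 1.95. A spring (0.1 N m/rad, rest at 1.75) lifts it open when let go untucked; holding it flat at the ridge takes 2 to 3 N. Tucked, it springs up against the lip's underside at about 0.05 rad; lying on top of the lip it reads 0.1 or more.
- runner (a joint): How far the flap with its hinge has slid along the case's +x, m: 0 = back, 0.022 = fully home at its stop; starts at 0 to 0.003. The hinge pin runs in slots, takes about 3 N to slide and stays where left. The flap's edge is 6 mm short of the lip at 0 and 16 mm beneath it at 0.022. Slid beyond 0.006 while still up, the flap cannot get past the lip.
- flap_panel: Outer face of the white flap: a plate 106 mm wide, reaching 105 mm from the hinge; the flap is 3 mm thick. Origin on the hinge line; x runs from hinge to free edge, z is the outward normal (up when shut). On it stands a ridge 80 mm wide (y = -40 to +40), 8 mm high: a square face on the hinge side at x = 70 mm, sloping off on the other side to x = 84 mm.
- flap_lining: Inner face of the flap (a thin sheet on its underside, same origin and axes as flap_panel); not to be touched by the robot.
- ridge_foot (a point): Point on the flap's outer face at the foot of the ridge's square, hinge-side face, mid width: 70 mm from the hinge. A fingertip set just to the hinge side of it presses the flap down and pushes it along.
- lip_edge (a point): Middle of the lower edge of the case's steel lip, where the flap's edge goes under: at x = 41 mm, z = 93 mm in the case's frame. The lip is a level plate 120 mm wide and 4 mm thick (top 97 mm up) that runs from there to the far wall (top 101 mm up).
- shut_case: The other parts case, of the same make and size, fixed to the bench, already closed with its flap tucked. Origin: centre of its underside. Do not touch.
- tape_roll: Bystander: amber roll of packing tape lying flat, 100 mm across, 48 mm high, origin centre of underside.
- tape_roll_2: Bystander: clear roll of tape lying flat, 104 mm across, 48 mm high, origin centre of underside.
- glue_stick: Bystander: upright glue stick, 27 mm across, 86 mm high, between the two cases; origin centre of underside.
- spray_can: Bystander: upright spray can, 60 mm across, 170 mm high; origin centre of underside.
- screwdriver: Bystander: small screwdriver lying on the bench, 150 mm long.
- tub: Bystander: clear plastic tub, 90 mm across, 70 mm high; origin centre of underside.

How it is judged:
By the outcome, as a careful person would: the job done as asked, in the order asked, and still so for the second after the job is handed in, with the robot touching nothing.
It also fails if it takes over 48 s, if anything falls off the work surface, if the arm or the gripper's body presses on something with over 40 N, if the wrist force passes 120 N, or if a joint passes its speed limit or range.

## Robot

A 6-joint arm with a two-finger parallel gripper is mounted at the origin on the work surface. World frame = base frame: x ahead of the robot, y to its left, z up, the work surface at z = 0. Lengths are in m, angles in rad, forces in N, time in s.
With the tool pointing down it reaches from about 0.425 to 0.95 m from the base axis. Payload 3.5 kg.
Tool frame: the origin (TCP) lies at the very end of the fingers, on their centre line; the grasp point (between the pads) lies 19 mm behind it (tcp_to_grasp is the distance from the TCP to the grasp point, in m); z points along the fingers, y is the direction in which the jaws open and shut (so a half turn about z gives the same grasp; the last joint's range is limited). The gripper opens to 85 mm and grips with 20 to 120 N. Pads are 22 mm wide; open, the fingers measure 114 mm over their backs; the gripper's body (76 mm by 85 mm) begins 54 mm behind the grasp point. The pads swing forward as they close: fully open they stand 13 mm farther back than shut.
Start: joints at [-1.428, 0.286, 1.577, -0, 1.279, -0.15], TCP at [0.195, -0.646, 0.195] pointing down, gripper open.
Joint ranges: [-2.77, 2.77], [-0.9, 2.22], [0.21, 2.48], [-1.53, 4.67], [0.24, 2.81], [-2.84, 2.84]. Speed limits (rad/s): [2.79, 2.79, 3.14, 3.14, 3.14, 3.14].

## Interface

Orientations are given as a unit quaternion [x, y, z, w].
In Python, from plant import * gives the robot as it stands. The module is installed in compiled form; this text tells all that it offers.
- The arm moves only by the tool arm_command, never from a script. Its argument "steps" is a list of rows, each a list of 3 entries, a list of its own where there are three numbers: the turn, a rotation vector about the tool's x, y, z in rad, then the shift along the tool's x, y, z in m, then the gripper command: -1 is shut, 1 is fully open, values between are in proportion. A call has 1 to 12 rows; each row is the pose to reach, as a shift and turn from the pose measured when the call began, along the tool's axes at that moment; what a row does not reach only later rows make up. A row lasts 1/8 s, in which the tool goes at most 62.5 mm and 10.7 degrees, less where a joint would pass 70% of its speed; a pose out of reach is approached as far as the arm can. A call with a gripper value outside its range is refused whole. The fingers move at their own pace and stop on an object; "force" is the grip in N (left out, the last holds). Time passes only in rows, so rows that repeat a pose let the fingers close. It gives the time, the measured TCP pose, the force and the opening at its end, in the units of the state.
- get_state(): the state, without advancing time (a new reading comes with each control period).
- read_camera(name): name is "scene" or "top"; returns a dict with "frame" (400x640x3 uint8, red, green, blue), "vfov" (degrees; the focal length in pixels is half the picture's height over the tangent of half this angle, whatever the lens; pixels are square), "cx", "cy" (the principal point, pixels), "position" and "rotation" of the camera in the world. Camera axes: x right, y up, looking along -z (the intrinsics and any distortion apply to the point x, -y, -z); pixel columns grow to the right and rows downward; lengths in m; the calibration is good to about 2 mm. A picture is of the moment at which its call begins. There is no depth.
- sign_off(): hands the job in, once; it reports no verdict.
The state is a dict: "time": time; "qpos": joint angles; "dq": joint speeds; "joint_efforts": joint torques, N m; "eef_pos": TCP position; "tcp_rot": TCP orientation; "contact_force": force on the tool from outside, world axes, zero at the start; "wrist_torque": the same for the moment, N m; "opening": opening from 0.0 (shut) to 1.0 (fully open).
Only numpy, scipy, OpenCV 4.12 (cv2) and the standard library are available. Lean on these libraries where they do the work, as an engineer would, in place of code of your own. Each camera call takes 0.05 s, during which the arm holds its last target.

## Working session

There is one attempt and no reset: what is moved stays moved. The work goes in short steps, Python scripts to look and compute and a tool call to move; the robot and the scene stay as the last step left them, time stands still between calls to the robot, and variables do not carry over. Pictures are saved under pics/ and viewed, and the job is handed in when it is done.

Besides the shell and the picture viewer there is one more tool, called after "Call:" in YAML: its name, and indented under it one key for each argument. arm_command: Moves the arm, as the interface text tells. Its arguments: {"type":"object","properties":{"steps":{"type":"array"},"force":{"type":"number"}},"required":["steps"]}

```bash
mkdir -p pics; python3 - <<'E'
from plant import *
import cv2
s=get_state(); print(s)
for n in("scene","top"):
    c=read_camera(n); print(n,{k:v for k,v in c.items() if k!="frame"})
    cv2.imwrite(f"pics/{n}0.png",c["frame"][:,:,::-1])
E
```

```text
{'time': 0.0, 'qpos': array([-1.42799904e+00,  2.87186400e-01,  1.57820542e+00, -4.95638252e-06,
        1.27859219e+00, -1.49990351e-01]), 'dq': array([-0.00069913, -0.00080275, -0.00048964,  0.00051547,  0.00042626,
        0.00128056]), 'joint_efforts': array([ 5.08775574e-04, -4.05981803e+01, -2.92622960e+01, -1.28704819e-04,
        5.79955711e-03, -7.04697996e-06]), 'eef_pos': array([ 0.19474489, -0.64550974,  0.19361807]), 'tcp_rot': array([ 9.89302737e-01,  1.45872086e-01,  1.92801758e-06, -1.19568028e-03]), 'contact_force': array([0.18086156, 0.02095121, 0.56293885]), 'wrist_torque': array([-0.0109886 ,  0.02677063, -0.03794625]), 'opening': 1.00441979353504}
scene {'vfov': 48.04473428007518, 'cx': 318.9475817563249, 'cy': 204.21562400615946, 'position': array([ 1.53834273, -0.51648626,  0.75507382]), 'rotation': array([0.41166613, 0.24220878, 0.46134444, 0.74768122])}
top {'vfov': 46.16870057341706, 'cx': 323.55542312625414, 'cy': 197.86568212774498, 'position': array([ 0.46434046, -0.00146667,  1.41435422]), 'rotation': array([-0.03952314,  0.0547448 ,  0.70837744, -0.70259684])}
```

View pics/scene0.png

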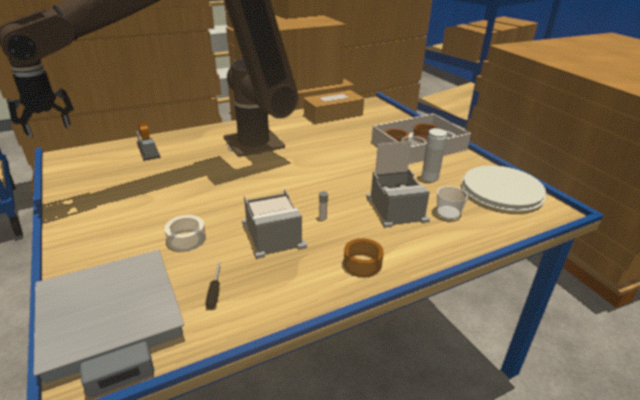

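View pics/top0.png

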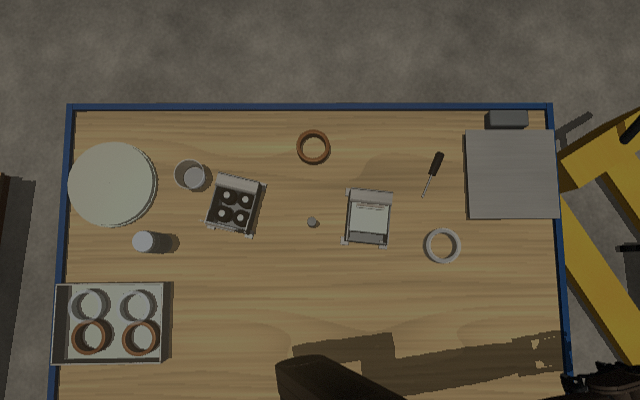

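```bash
cat > h.py <<'E'
import numpy as np, cv2
from scipy.spatial.transform import Rotation as R
def K(c):
    f=200/np.tan(np.radians(c["vfov"])/2); return f
def proj(c,P):
    p=R.from_quat(c["rotation"]).inv().apply(np.atleast_2d(P)-c["position"]); f=K(c)
    return np.c_[c["cx"]+f*p[:,0]/-p[:,2], c["cy"]-f*p[:,1]/-p[:,2]]
def ray(c,u,v):
    f=K(c); return R.from_quat(c["rotation"]).apply([(u-c["cx"])/f,-(v-c["cy"])/f,-1])
def onz(c,u,v,z):
    d=ray(c,u,v); return c["position"]+d*(z-c["position"][2])/d[2]
def save(c,name,box,s):
    x0,y0,x1,y1=box; cv2.imwrite("pics/"+name,cv2.resize(c["frame"][y0:y1,x0:x1,::-1],None,fx=s,fy=s,interpolation=cv2.INTER_CUBIC))
E
python3 - <<'E'
from h import *
for n,b,s in(("top",(180,150,280,250),6),("scene",(350,120,450,230),5)):
    im=cv2.imread(f"pics/{n}0.png"); save({"frame":im[:,:,::-1]},n+"0z.png",b,s)
E
```

```text
(no output)
```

View pics/top0z.png

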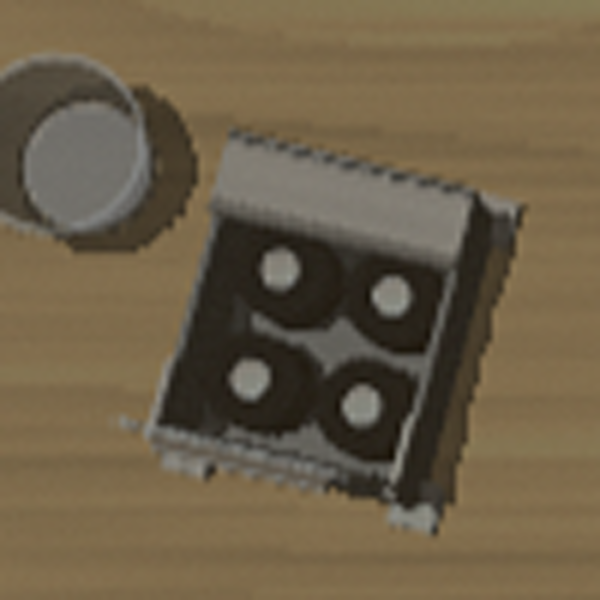

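View pics/scene0z.png

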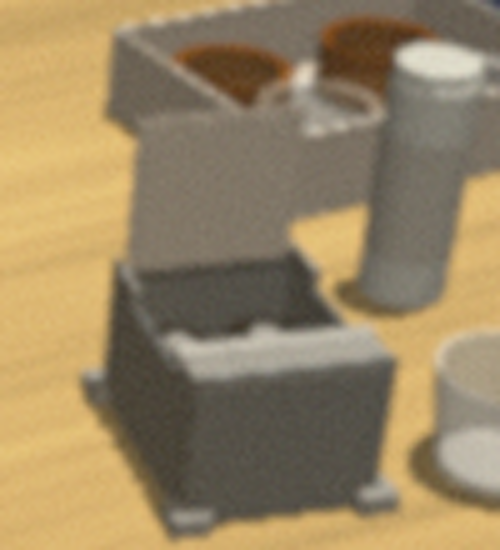

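```bash
python3 - <<'E'
from plant import *
from h import *
t=read_camera("top");s=read_camera("scene")
for n,u,v,z in(("farL",235,132,.101),("farR",478,190,.101),("lipL",213,212,.097),("lipR",455,272,.097),("hL",152,430,.085),("hR",398,488,.085)):
    print(n,onz(t,180+u/6,150+v/6,z))
print('scene')
for n,u,v,z in(("farL?",395,358,.101),("farR",190,382,.101),("lipR",170,345,.097),("lipL",345,325,.097),("hingeR",118,265,.085)):
    print(n,onz(s,350+u/5,120+v/5,z))
# rolls etc. check base feet
E
```

```text
farL [0.71643849 0.26435035 0.101     ]
farR [0.68799235 0.14971515 0.101     ]
lipL [0.6789089  0.27472564 0.097     ]
lipR [0.64957715 0.16064983 0.097     ]
hL [0.57709956 0.30365189 0.085     ]
hR [0.54884965 0.18787974 0.085     ]
scene
farL? [0.72205174 0.26567273 0.101     ]
farR [0.69310782 0.14585215 0.101     ]
lipR [0.64964029 0.16248994 0.097     ]
lipL [0.6748631  0.26775471 0.097     ]
hingeR [0.53923685 0.20014835 0.085     ]
```

```bash
cat > fit.py <<'E'
from h import *
import json
from scipy.optimize import least_squares
from plant import *
t=read_camera("top");s=read_camera("scene")
M=dict(farL=(.075,.06,.101),farR=(.075,-.06,.101),lipL=(.041,.06,.097),lipR=(.041,-.06,.097),hL=(-.075,.06,.085),hR=(-.075,-.06,.085))
obs=[(t,k,180+u/6,150+v/6) for k,u,v in(("farL",235,132),("farR",478,190),("lipL",213,212),("lipR",455,272),("hL",152,430),("hR",398,488))]
obs+=[(s,k,350+u/5,120+v/5) for k,u,v in(("farL",395,358),("farR",190,382),("lipR",170,345),("lipL",345,325),("hR",118,265))]
def W(p,P): c,sn=np.cos(p[2]),np.sin(p[2]); return np.array([p[0]+c*P[0]-sn*P[1],p[1]+sn*P[0]+c*P[1],P[2]])
f=lambda p: np.concatenate([proj(c,W(p,M[k]))[0]-(u,v) for c,k,u,v in obs])
r=least_squares(f,[.63,.22,-.24],loss="soft_l1"); print(r.x); print(r.fun.reshape(-1,2).round(1))
p=r.x
# flap: edge corners in scene, angle/run
for a in (1.4,1.5,1.6,1.7,1.8,1.9):
    E=[W(p,(-.07+.105*np.cos(a),y,.085+.105*np.sin(a))) for y in(.053,-.053)]
    print(a,((proj(s,E)-[350,120])*5).round(0).tolist(),((proj(t,E)-[180,150])*6).round(0).tolist())
E
python3 fit.py
```

```text
[ 0.63005102  0.22745315 -0.26322378]
[[-0.5 -0.6]
 [-0.1  0.4]
 [ 0.  -2.2]
 [ 0.7 -1.6]
 [-0.5  1.4]
 [-0.4  2.4]
 [-0.8 -0.7]
 [-0.  -1.4]
 [-0.2  1. ]
 [ 4.2  1.1]
 [-2.5  1.1]]
1.4 [[314.0, 119.0], [143.0, 133.0]] [[125.0, 373.0], [360.0, 434.0]]
1.5 [[308.0, 110.0], [138.0, 123.0]] [[117.0, 395.0], [353.0, 457.0]]
1.6 [[301.0, 102.0], [132.0, 115.0]] [[110.0, 419.0], [346.0, 480.0]]
1.7 [[294.0, 96.0], [126.0, 109.0]] [[104.0, 442.0], [340.0, 504.0]]
1.8 [[288.0, 92.0], [121.0, 105.0]] [[98.0, 465.0], [334.0, 527.0]]
1.9 [[281.0, 90.0], [115.0, 102.0]] [[93.0, 488.0], [329.0, 550.0]]
```

```bash
cat >> fit.py <<'E'
def draw(p,a,run,name):
    out=[]
    for c,(x0,y0),k in((t,(180,150),6),(s,(350,120),5)):
        im=cv2.resize(c["frame"][y0:y0+100,x0:x0+100,::-1],None,fx=k,fy=k,interpolation=cv2.INTER_CUBIC)
        def pl(L,col):
            q=((proj(c,[W(p,x) for x in L])-[x0,y0]+.5)*k).round().astype(int)
            cv2.polylines(im,[q],True,col,1)
        b=lambda x0,x1,y,z:[(x0,-y,z),(x1,-y,z),(x1,y,z),(x0,y,z)]
        pl(b(-.075,.075,.06,0),(0,0,255)); pl(b(-.075,.075,.06,.085),(0,255,0)); pl(b(.041,.075,.06,.097),(255,0,0)); 
        h=-.07+run; pl([(h,-.053,.085),(h+.105*np.cos(a),-.053,.085+.105*np.sin(a)),(h+.105*np.cos(a),.053,.085+.105*np.sin(a)),(h,.053,.085)],(255,0,255))
        out.append(cv2.resize(im,(400,400)))
    cv2.imwrite("pics/"+name,np.hstack(out))
if __name__=="__main__": draw(p,1.57,0,"ov1.png")
E
python3 fit.py>/dev/null
```

```text
(no output)
```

View pics/ov1.png

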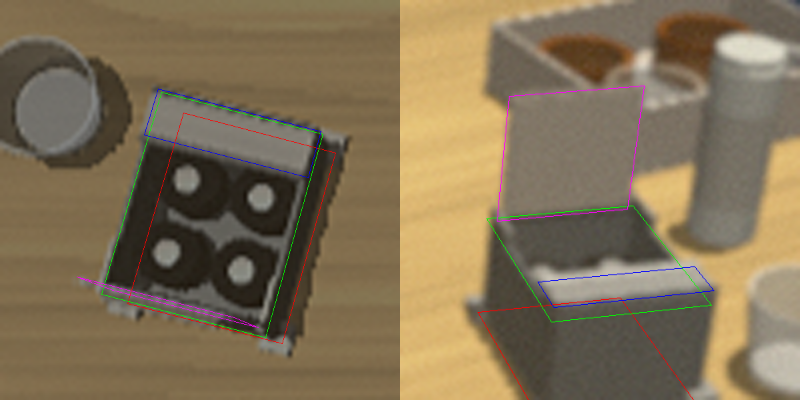

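Call:
arm_command:
  steps:
    - [[0,0,0.15],[0.06,-0.03,-0.02],-1]
    - [[0,0,0.3],[0.12,-0.06,-0.026],-1]
    - [[0,0,0.45],[0.18,-0.09,-0.026],-1]
    - [[0,0,0.556],[0.23,-0.12,-0.026],-1]
    - [[0,0,0.556],[0.28,-0.145,-0.026],-1]
    - [[0,0,0.556],[0.33,-0.17,-0.026],-1]
    - [[0,0,0.556],[0.377,-0.195,-0.026],-1]
    - [[0,0,0.556],[0.395,-0.25,-0.026],-1]
    - [[0,0,0.556],[0.413,-0.305,-0.026],-1]
    - [[0,0,0.556],[0.43,-0.36,-0.026],-1]
    - [[0,0,0.556],[0.45,-0.42,-0.026],-1]
    - [[0,0,0.556],[0.465,-0.47,-0.026],-1]
  force: 20

```text
time: 1.9
eef_pos: [0.5042, -0.0598, 0.2213]
tcp_rot: [0.991, -0.131, 0.0, -0.0]
contact_force: [-0.4, 0.6, -0.6]
opening: -0.002
```

Call:
arm_command:
  steps:
    - [[0,0,0],[-0.014,-0.052,0],-1]
    - [[0,0,0],[-0.028,-0.104,0],-1]
    - [[0,0,0],[-0.042,-0.156,0],-1]
    - [[0,0,0],[-0.056,-0.208,0],-1]
    - [[0,0,0],[-0.07,-0.26,0.005],-1]
    - [[0,0,0],[-0.0835,-0.31,0.011],-1]
    - [[0,0,0],[-0.0835,-0.31,0.011],-1]
    - [[0,0,0],[-0.0835,-0.31,0.05],-1]
    - [[0,0,0],[-0.0835,-0.31,0.085],-1]
    - [[0,0,0],[-0.0835,-0.31,0.085],-1]

```text
time: 3.15
eef_pos: [0.5019, 0.2596, 0.1332]
tcp_rot: [0.991, -0.131, -0.003, 0.001]
contact_force: [-0.4, -1.0, 1.3]
opening: 0.001
```

```bash
cat > st.py <<'E'
from h import *
from plant import *
import sys
P=np.array([.63005,.22745,0]); yaw=-.2632
def st():
    s=get_state(); Rz=R.from_euler("z",-yaw)
    print("t",s["time"],"case xyz mm",(Rz.apply(s["eef_pos"]-P)*1000).round(1),"F case",Rz.apply(s["contact_force"]).round(2),"q",s["qpos"].round(2), s["tcp_rot"].round(4))
st()
if len(sys.argv)>1:
    n=sys.argv[1]; o=[]
    for k,(x0,y0) in(("top",(180,140)),("scene",(340,90))):
        c=read_camera(k); o.append(cv2.resize(c["frame"][y0:y0+133,x0:x0+133,::-1],(400,400),interpolation=cv2.INTER_CUBIC))
    cv2.imwrite("pics/"+n,np.hstack(o))
E
python3 st.py a1.png
```

```text
t 3.15 case xyz mm [-132.1   -2.3  133.2] F case [-0.13 -1.09  1.28] q [ 0.3   0.11  1.9  -0.    1.14  2.13] [ 0.9913 -0.1314 -0.0028  0.0015]
```

View pics/a1.png

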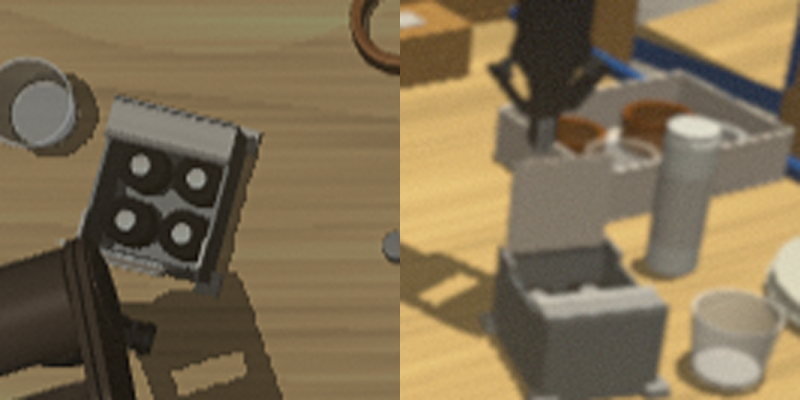

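Call:
arm_command:
  steps:
    - [[0,0,0],[0.012,-0.002,0],-1]
    - [[0,0,0],[0.024,-0.002,0],-1]
    - [[0,0,0],[0.034,-0.002,0],-1]
    - [[0,0,0],[0.04,-0.002,0],-1]
    - [[0,0,0],[0.046,-0.002,0],-1]
    - [[0,0,0],[0.052,-0.002,0],-1]
    - [[0,0,0],[0.058,-0.002,0],-1]
    - [[0,0,0],[0.064,-0.002,0],-1]
    - [[0,0,0],[0.07,-0.002,0],-1]
    - [[0,0,0],[0.07,-0.002,0],-1]

```text
time: 4.5
eef_pos: [0.5736, 0.2442, 0.1377]
tcp_rot: [0.991, -0.132, 0.001, -0.0]
contact_force: [0.4, -0.3, -0.0]
opening: -0.001
```

```bash
python3 st.py a2.png
```

```text
t 4.5 case xyz mm [-58.9   1.5 137.7] F case [ 0.51 -0.22 -0.04] q [ 0.24  0.22  1.76 -0.    1.15  2.07] [ 9.913e-01 -1.316e-01  1.300e-03 -3.000e-04]
```

View pics/a2.png

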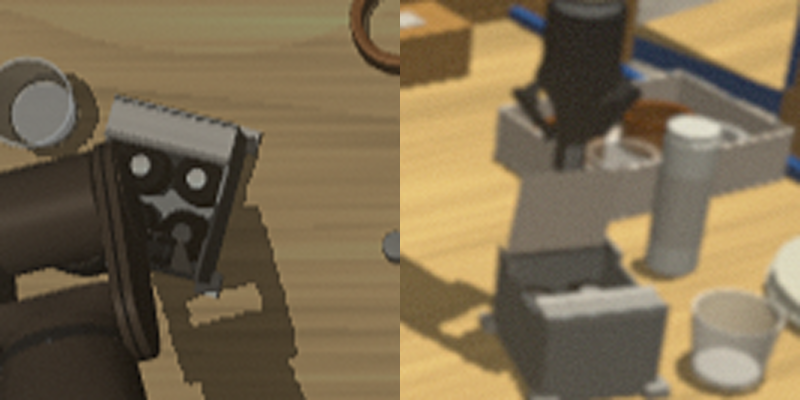

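Call:
arm_command:
  steps:
    - [[0,0,0],[0.005,0.0015,0.005],-1]
    - [[0,0,0],[0.01,0.0015,0.011],-1]
    - [[0,0,0],[0.014,0.0015,0.015],-1]
    - [[0,0,0],[0.018,0.0015,0.02],-1]
    - [[0,0,0],[0.021,0.0015,0.025],-1]
    - [[0,0,0],[0.024,0.0015,0.03],-1]
    - [[0,0,0],[0.026,0.0015,0.034],-1]
    - [[0,0,0],[0.028,0.0015,0.038],-1]
    - [[0,0,0],[0.028,0.0015,0.038],-1]

```text
time: 5.72
eef_pos: [0.6056, 0.2352, 0.1043]
tcp_rot: [0.991, -0.132, 0.008, -0.002]
contact_force: [0.2, -0.1, 2.9]
opening: 0.003
```

```bash
python3 st.py a3.png
```

```text
t 5.725 case xyz mm [-25.6   1.1 104.3] F case [ 0.26 -0.01  2.9 ] q [ 0.22  0.31  1.72 -0.    1.1   2.05] [ 0.9913 -0.1318  0.0076 -0.0016]
```

View pics/a3.png

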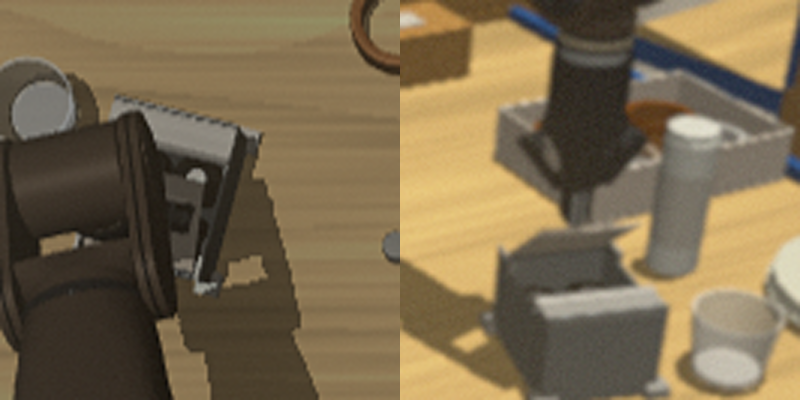

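Call:
arm_command:
  steps:
    - [[0,-0.008,0],[0,0,0.005],-1]
    - [[0,-0.015,0],[0,0,0.009],-1]
    - [[0,-0.015,0],[0,0,0.012],-1]
    - [[0,-0.015,0],[0,0,0.014],-1]
    - [[0,-0.015,0],[0,0,0.014],-1]
    - [[0,-0.015,0],[0,0,0.014],-1]

```text
time: 6.58
eef_pos: [0.6007, 0.2355, 0.0865]
tcp_rot: [0.991, -0.132, -0.006, -0.002]
contact_force: [-0.3, -0.2, 0.4]
opening: -0.001
```

```bash
python3 st.py a4.png
```

```text
t 6.575 case xyz mm [-30.4   0.1  86.5] F case [-0.25 -0.26  0.42] q [0.21 0.33 1.73 0.01 1.09 2.04] [ 0.9913 -0.1318 -0.0058 -0.0016]
```

View pics/a4.png

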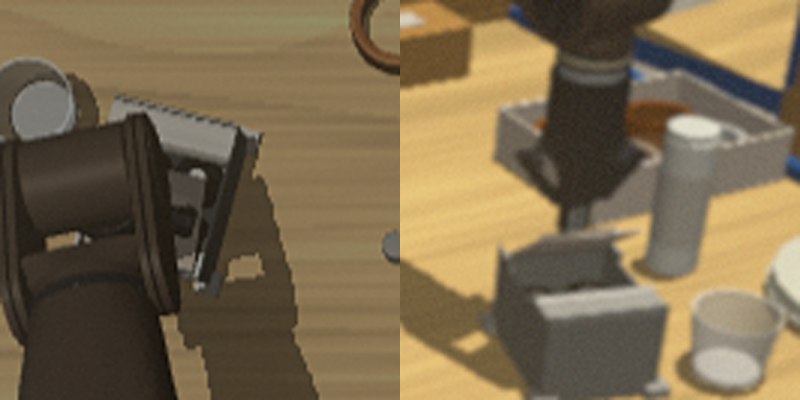

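```bash
python3 - <<'E'
from st import *
for i in range(5):
    read_camera("top"); st()
E
```

```text
t 6.675 case xyz mm [-30.4   0.1  86.5] F case [ 1.14 -0.71  1.85] q [0.21 0.33 1.73 0.01 1.09 2.04] [ 0.9913 -0.1318 -0.0058 -0.0016]
t 6.725 case xyz mm [-30.4   0.1  86.5] F case [-0.75  0.13  1.3 ] q [0.21 0.33 1.73 0.01 1.09 2.04] [ 0.9913 -0.1318 -0.0058 -0.0016]
t 6.775 case xyz mm [-30.5   0.1  86.4] F case [-0.32 -0.32  1.25] q [0.21 0.33 1.73 0.01 1.09 2.04] [ 0.9913 -0.1318 -0.0058 -0.0016]
t 6.825 case xyz mm [-30.4   0.1  86.5] F case [ 0.28 -0.13  1.38] q [0.21 0.33 1.73 0.01 1.09 2.04] [ 0.9913 -0.1318 -0.0058 -0.0016]
t 6.875 case xyz mm [-30.4   0.1  86.5] F case [-0.42 -0.12  0.59] q [0.21 0.33 1.73 0.01 1.09 2.04] [ 0.9913 -0.1318 -0.0058 -0.0016]
t 6.925 case xyz mm [-30.4   0.2  86.5] F case [-0.34  0.09  0.85] q [0.21 0.33 1.73 0.01 1.09 2.04] [ 0.9913 -0.1318 -0.0058 -0.0016]
```

```bash
python3 - <<'E'
from plant import *
from h import *
save(read_camera("scene"),"a5.png",(360,120,430,190),8)
c=read_camera("top");im=c["frame"];c["frame"]=np.clip(im*1.8,0,255).astype(np.uint8);save(c,"a5t.png",(190,160,270,240),7)
E
```

```text
(no output)
```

View pics/a5.png

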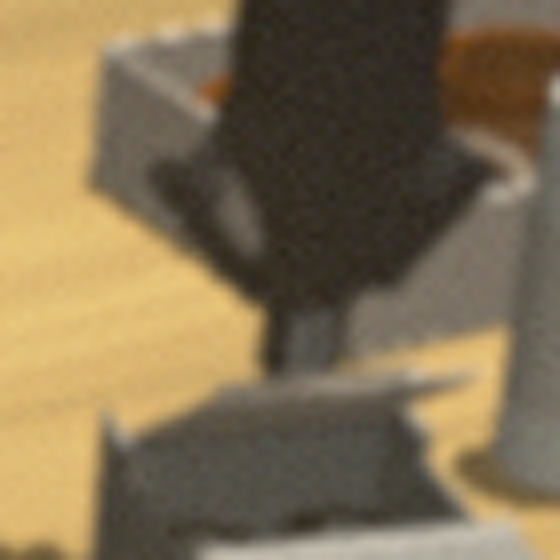

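View pics/a5t.png

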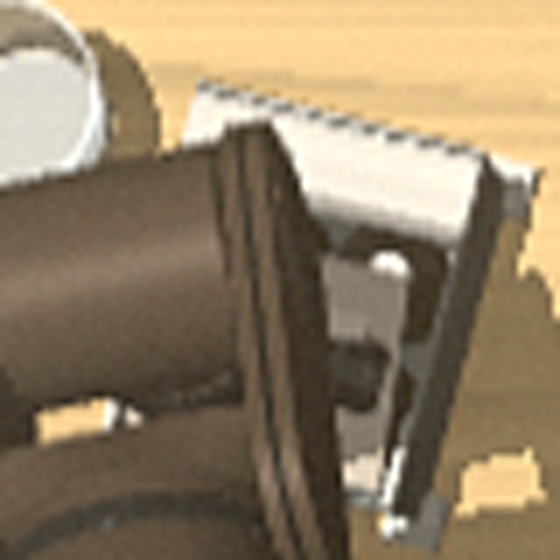

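```bash
python3 - <<'E'
from fit import *
for run in (0,.006):
  for a in (.1,.2,.3,.4,.5,.6):
    E=[W(p,(-.07+run+.105*np.cos(a),y,.085+.105*np.sin(a))) for y in(.053,-.053)]
    print(run,a,((proj(s,E)-[360,120])*8).round(0).tolist(),((proj(t,E)-[190,160])*7).round(0).tolist())
E=[W(p,(-.030+x,0.,.0865)) for x in(-.011,0.011)];print(((proj(s,E)-[360,120])*8).round(0).tolist())
E
```

```text
[ 0.63005102  0.22745315 -0.26322378]
[[-0.5 -0.6]
 [-0.1  0.4]
 [ 0.  -2.2]
 [ 0.7 -1.6]
 [-0.5  1.4]
 [-0.4  2.4]
 [-0.8 -0.7]
 [-0.  -1.4]
 [-0.2  1. ]
 [ 4.2  1.1]
 [-2.5  1.1]]
1.4 [[314.0, 119.0], [143.0, 133.0]] [[125.0, 373.0], [360.0, 434.0]]
1.5 [[308.0, 110.0], [138.0, 123.0]] [[117.0, 395.0], [353.0, 457.0]]
1.6 [[301.0, 102.0], [132.0, 115.0]] [[110.0, 419.0], [346.0, 480.0]]
1.7 [[294.0, 96.0], [126.0, 109.0]] [[104.0, 442.0], [340.0, 504.0]]
1.8 [[288.0, 92.0], [121.0, 105.0]] [[98.0, 465.0], [334.0, 527.0]]
1.9 [[281.0, 90.0], [115.0, 102.0]] [[93.0, 488.0], [329.0, 550.0]]
0 0.1 [[479.0, 525.0], [203.0, 553.0]] [[192.0, 182.0], [445.0, 248.0]]
0 0.2 [[482.0, 498.0], [204.0, 525.0]] [[185.0, 182.0], [440.0, 248.0]]
0 0.3 [[483.0, 471.0], [204.0, 497.0]] [[178.0, 184.0], [435.0, 251.0]]
0 0.4 [[483.0, 442.0], [204.0, 468.0]] [[171.0, 189.0], [430.0, 256.0]]
0 0.5 [[481.0, 413.0], [202.0, 439.0]] [[162.0, 196.0], [423.0, 264.0]]
0 0.6 [[479.0, 384.0], [200.0, 409.0]] [[153.0, 206.0], [416.0, 275.0]]
0.006 0.1 [[486.0, 534.0], [208.0, 561.0]] [[196.0, 168.0], [449.0, 234.0]]
0.006 0.2 [[488.0, 507.0], [210.0, 534.0]] [[190.0, 168.0], [444.0, 234.0]]
0.006 0.3 [[489.0, 479.0], [210.0, 505.0]] [[183.0, 170.0], [439.0, 236.0]]
0.006 0.4 [[489.0, 450.0], [209.0, 476.0]] [[175.0, 174.0], [434.0, 242.0]]
0.006 0.5 [[488.0, 421.0], [208.0, 447.0]] [[167.0, 182.0], [427.0, 249.0]]
0.006 0.6 [[486.0, 392.0], [205.0, 417.0]] [[158.0, 191.0], [421.0, 260.0]]
[[267.0, 459.0], [287.0, 487.0]]
```

```bash
python3 - <<'E'
from fit import *
for lab,P in (("a1",(-.132,-.0023,.1332)),("a3",(-.0256,.0011,.1043)),("a4",(-.0304,.0001,.0865))):
    q=[W(p,P),W(p,(P[0],P[1],P[2]+.073))]
    print(lab,((proj(t,q)-[180,140])*3).round().tolist(),((proj(s,q)-[340,90])*3+[400,0]).round().tolist())
H=[W(p,(-.07,y,.085)) for y in(.053,-.053)]
print(((proj(s,H)-[360,120])*8).round(0).tolist(),((proj(t,H)-[190,160])*7).round().tolist())
E
```

```text
[ 0.63005102  0.22745315 -0.26322378]
[[-0.5 -0.6]
 [-0.1  0.4]
 [ 0.  -2.2]
 [ 0.7 -1.6]
 [-0.5  1.4]
 [-0.4  2.4]
 [-0.8 -0.7]
 [-0.  -1.4]
 [-0.2  1. ]
 [ 4.2  1.1]
 [-2.5  1.1]]
1.4 [[314.0, 119.0], [143.0, 133.0]] [[125.0, 373.0], [360.0, 434.0]]
1.5 [[308.0, 110.0], [138.0, 123.0]] [[117.0, 395.0], [353.0, 457.0]]
1.6 [[301.0, 102.0], [132.0, 115.0]] [[110.0, 419.0], [346.0, 480.0]]
1.7 [[294.0, 96.0], [126.0, 109.0]] [[104.0, 442.0], [340.0, 504.0]]
1.8 [[288.0, 92.0], [121.0, 105.0]] [[98.0, 465.0], [334.0, 527.0]]
1.9 [[281.0, 90.0], [115.0, 102.0]] [[93.0, 488.0], [329.0, 550.0]]
a1 [[111.0, 323.0], [93.0, 321.0]] [[533.0, 181.0], [540.0, 117.0]]
a3 [[146.0, 212.0], [131.0, 203.0]] [[569.0, 254.0], [577.0, 188.0]]
a4 [[149.0, 219.0], [134.0, 211.0]] [[564.0, 267.0], [572.0, 202.0]]
[[370.0, 414.0], [110.0, 438.0]] [[124.0, 434.0], [378.0, 500.0]]
```

```bash
python3 - <<'E'
from plant import *
from h import *
c=read_camera("scene");im=c["frame"];c["frame"]=np.clip(im*1.0,0,255).astype(np.uint8)
from st import P,yaw
def W(x,y,z): return P+R.from_euler("z",yaw).apply([x,y,z])
f=c["frame"].copy(); k=6; x0,y0=350,80
im=cv2.resize(f[y0:y0+120,x0:x0+110,::-1],None,fx=k,fy=k,interpolation=cv2.INTER_CUBIC); im=np.clip(im*1.5,0,255).astype(np.uint8)
for z in (.0865,.106,.16):
    q=((proj(c,W(-.0304,0,z))[0]-[x0,y0]+.5)*k).astype(int); cv2.circle(im,tuple(int(v) for v in q),4,(0,0,255),-1)
cv2.imwrite("pics/a6.png",im[:600])
E
```

```text
t 7.275 case xyz mm [-30.4   0.1  86.4] F case [-0.45  0.23  0.21] q [0.21 0.33 1.73 0.01 1.09 2.04] [ 0.9913 -0.1318 -0.0058 -0.0016]
```

View pics/a6.png

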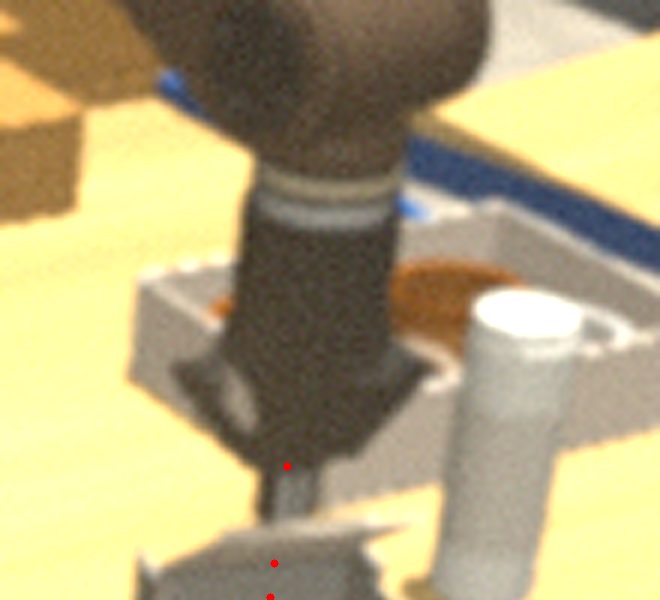

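```bash
python3 - <<'E'
from plant import *
from h import *
c=read_camera("scene"); im=cv2.imread("pics/scene0.png")
k=8;x0,y0=0,50
z=cv2.resize(im[50:150,0:90],None,fx=k*.75,fy=k*.75,interpolation=cv2.INTER_CUBIC);k=6
for zz,col in ((.1936,(0,0,255)),(.2066,(0,255,0)),(.2666,(255,0,0))):
  for e in (-.0425,0,.0425):
    q=((proj(c,[.1947+.289*e,-.6455-.957*e,zz])[0]-[x0,y0]+.5)*k); print(q); cv2.circle(z,tuple(int(v) for v in q),3,col,-1)
cv2.imwrite("pics/s0.png",z)
im=cv2.imread("pics/a1.png")
E
```

```text
[423.44706537 563.24224775]
[327.823006  589.4833519]
[228.29156408 616.79671792]
[415.62076887 538.07992437]
[319.29606569 563.96339539]
[219.01253805 590.91064461]
[378.34044087 418.21995368]
[278.65213207 442.32170676]
[174.75415113 467.44123696]
```

View pics/s0.png

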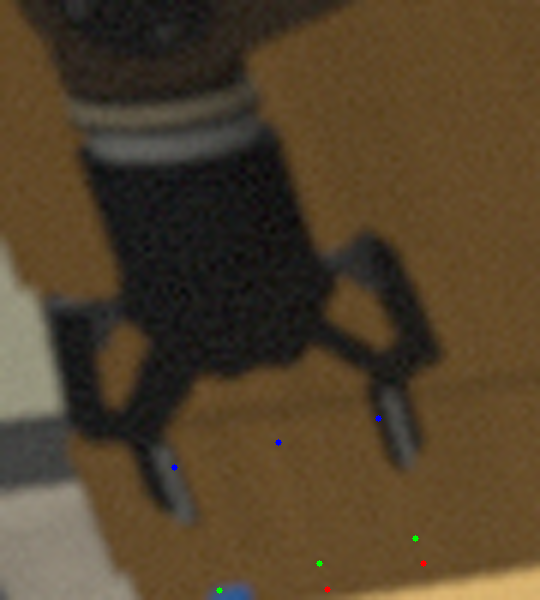

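Call:
arm_command:
  steps:
    - [[0,0.006,0],[0,0,0.005],-1]
    - [[0,0.011,0],[0,0,0.01],-1]
    - [[0,0.011,0],[0,0,0.015],-1]
    - [[0,0.011,0],[0,0,0.019],-1]
    - [[0,0.011,0],[0,0,0.022],-1]
    - [[0,0.011,0],[0,0,0.022],-1]
    - [[0,0.011,0],[0,0,0.022],-1]

```text
time: 8.2
eef_pos: [0.6003, 0.2356, 0.0642]
tcp_rot: [0.991, -0.132, -0.001, -0.001]
contact_force: [0.7, -0.8, 2.3]
opening: -0.002
```

```bash
cat > look.py <<'E'
from st import *
def avg(n=6):
    F=[]
    for i in range(n):
        read_camera("top"); F.append(R.from_euler("z",-yaw).apply(get_state()["contact_force"]))
    print("meanF",np.mean(F,0).round(2)); 
def pic(n):
    o=[]
    for k,(x0,y0),g in(("top",(195,160),1.6),("scene",(360,120),1.3)):
        c=read_camera(k); o.append(np.clip(cv2.resize(c["frame"][y0:y0+80,x0:x0+80,::-1],(400,400),interpolation=cv2.INTER_CUBIC)*g,0,255).astype(np.uint8))
    cv2.imwrite("pics/"+n,np.hstack(o))
E
python3 -c "
from look import *
avg();pic('b1.png')"
```

```text
t 8.2 case xyz mm [-30.9   0.1  64.2] F case [ 0.85 -0.56  2.25] q [0.22 0.35 1.75 0.   1.04 2.05] [ 9.913e-01 -1.318e-01 -7.000e-04 -9.000e-04]
meanF [0.46 0.5  1.88]
```

View pics/b1.png

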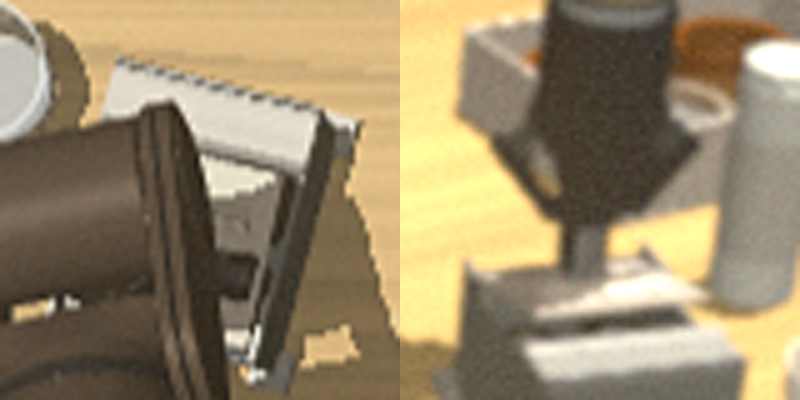

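Call:
arm_command:
  steps:
    - [[0,0,0],[0,0,0.004],-1]
    - [[0,0,0],[0,0,0.008],-1]
    - [[0,0,0],[0,0,0.01],-1]
    - [[0,0,0],[0,0,0.01],-1]

```text
time: 9.1
eef_pos: [0.6005, 0.2356, 0.0543]
tcp_rot: [0.991, -0.132, -0.0, -0.001]
contact_force: [1.6, -0.7, 3.0]
opening: -0.0
```

```bash
python3 -c "
from look import *
avg();pic('b2.png')"
```

```text
t 9.1 case xyz mm [-30.7   0.2  54.3] F case [ 1.76 -0.28  2.95] q [0.22 0.36 1.75 0.   1.03 2.05] [ 9.913e-01 -1.319e-01 -5.000e-04 -1.000e-03]
meanF [2.02 0.52 3.16]
```

View pics/b2.png

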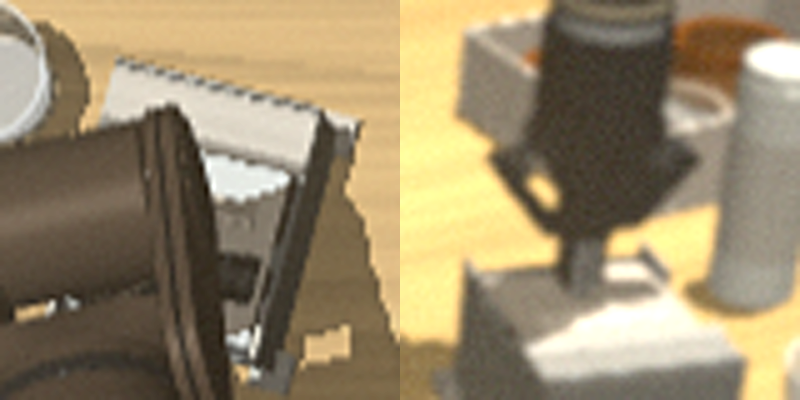

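Call:
arm_command:
  steps:
    - [[0,0,0],[0,0,0.002],-1]
    - [[0,0,0],[0,0,0.003],-1]
    - [[0,0,0],[0,0,0.003],-1]

```text
time: 9.88
eef_pos: [0.6005, 0.2356, 0.0516]
tcp_rot: [0.991, -0.132, -0.0, -0.001]
contact_force: [2.2, -1.9, 4.9]
opening: 0.003
```

```bash
python3 -c "
from look import *
avg(4);pic('b3.png')"
```

```text
t 9.875 case xyz mm [-30.7   0.2  51.6] F case [ 2.59 -1.27  4.85] q [0.22 0.37 1.75 0.   1.02 2.05] [ 9.913e-01 -1.318e-01 -3.000e-04 -9.000e-04]
meanF [ 2.38 -0.43  4.64]
```

View pics/b3.png

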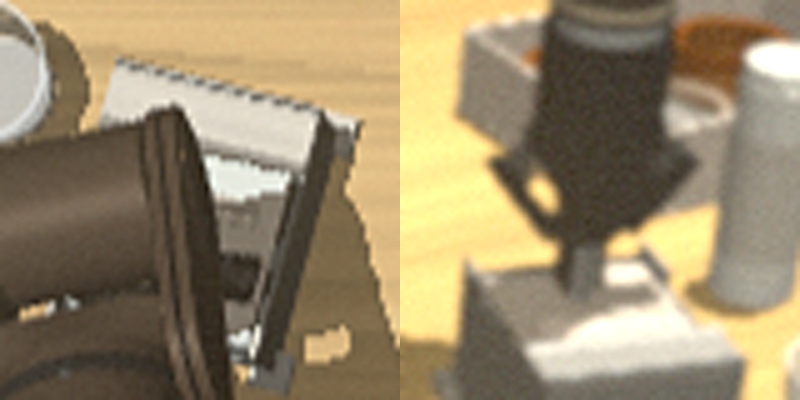

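Call:
arm_command:
  steps:
    - [[0,0,0],[0,0,0.001],-1]
    - [[0,0,0],[0,0,0.002],-1]
    - [[0,0,0],[0,0,0.002],-1]

```text
time: 10.55
eef_pos: [0.6006, 0.2357, 0.0512]
tcp_rot: [0.991, -0.132, -0.001, -0.001]
contact_force: [-0.1, -1.5, 10.8]
opening: 0.004
```

```bash
python3 -c "
from look import *
avg(6)"
```

```text
t 10.55 case xyz mm [-30.6   0.3  51.2] F case [ 0.32 -1.45 10.82] q [0.22 0.37 1.75 0.   1.02 2.05] [ 9.913e-01 -1.317e-01 -5.000e-04 -8.000e-04]
meanF [-0.41 -1.8  10.72]
```

Call:
arm_command:
  steps:
    - [[0,0,0],[0.002,0,0.0006],-1]
    - [[0,0,0],[0.005,0,0.0006],-1]
    - [[0,0,0],[0.008,0,0.0006],-1]
    - [[0,0,0],[0.011,0,0.0006],-1]
    - [[0,0,0],[0.014,0,0.0006],-1]
    - [[0,0,0],[0.014,0,0.0006],-1]

```text
time: 11.6
eef_pos: [0.6128, 0.2325, 0.0513]
tcp_rot: [0.991, -0.132, -0.002, -0.001]
contact_force: [-2.6, -0.4, 9.1]
opening: -0.001
```

```bash
python3 -c "
from look import *
avg(6);pic('b4.png')"
```

```text
t 11.6 case xyz mm [-18.    0.4  51.3] F case [-2.38 -1.03  9.08] q [0.21 0.39 1.72 0.   1.03 2.04] [ 9.913e-01 -1.317e-01 -2.400e-03 -8.000e-04]
meanF [-1.9  -0.61  9.31]
```

View pics/b4.png

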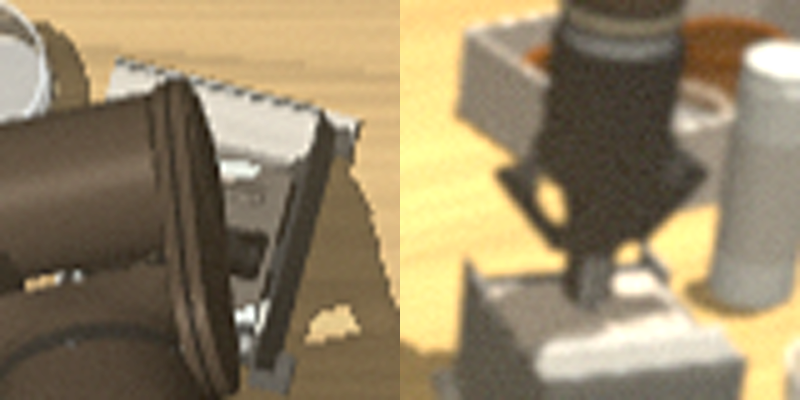

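Call:
arm_command:
  steps:
    - [[0,0,0],[0.003,0,0],[-1]]
    - [[0,0,0],[0.006,0,0],[-1]]

```text
$.steps[0][2]: bad value
```

Call:
arm_command:
  steps:
    - [[0,0,0],[0.003,0,0],-1]
    - [[0,0,0],[0.006,0,0],-1]
    - [[0,0,0],[0.009,0,0],-1]
    - [[0,0,0],[0.012,0,0],-1]
    - [[0,0,0],[0.012,0,0],-1]

```text
time: 12.62
eef_pos: [0.622, 0.2302, 0.0513]
tcp_rot: [0.991, -0.132, -0.005, -0.001]
contact_force: [-3.6, 0.9, 9.0]
opening: 0.001
```

```bash
python3 -c "
from look import *
avg(6);pic('b5.png')"
```

```text
t 12.625 case xyz mm [-8.5  0.6 51.3] F case [-3.73 -0.08  9.  ] q [0.2  0.41 1.7  0.01 1.04 2.03] [ 9.913e-01 -1.317e-01 -5.300e-03 -8.000e-04]
meanF [-3.08 -0.37  8.85]
```

View pics/b5.png

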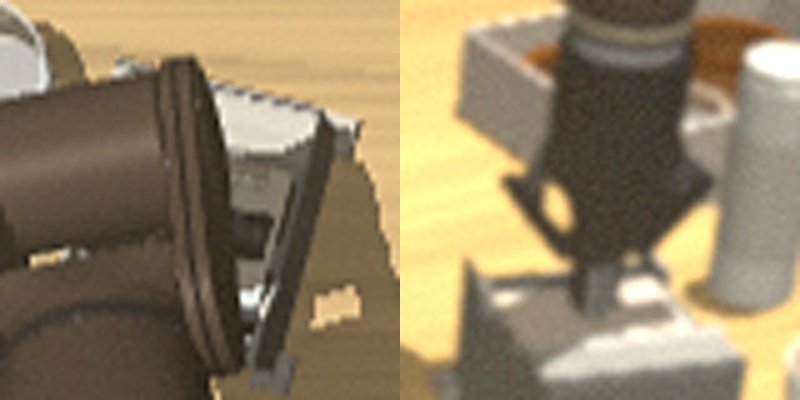

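Call:
arm_command:
  steps:
    - [[0,0.005,0],[0.003,0,-0.0003],-1]
    - [[0,0.01,0],[0.006,0,-0.0003],-1]
    - [[0,0.01,0],[0.009,0,-0.0003],-1]
    - [[0,0.01,0],[0.012,0,-0.0003],-1]
    - [[0,0.01,0],[0.012,0,-0.0003],-1]

```text
time: 13.65
eef_pos: [0.6303, 0.2282, 0.0511]
tcp_rot: [0.991, -0.132, -0.004, -0.0]
contact_force: [-4.7, 1.2, 8.5]
opening: 0.004
```

```bash
python3 -c "
from look import *
avg(6);pic('b6.png')"
```

```text
t 13.65 case xyz mm [ 0.1  0.8 51.1] F case [-4.88 -0.08  8.5 ] q [0.19 0.42 1.68 0.   1.05 2.03] [ 9.913e-01 -1.317e-01 -4.400e-03 -1.000e-04]
meanF [-4.85  0.27  8.45]
```

View pics/b6.png

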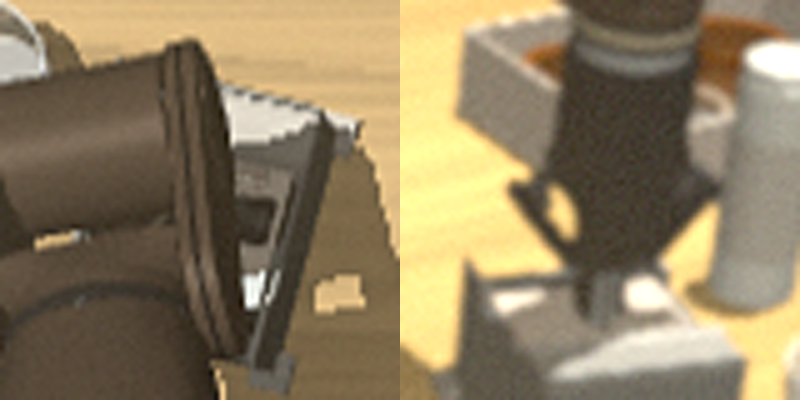

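Call:
arm_command:
  steps:
    - [[0,0.004,0],[0.004,0,-0.0003],-1]
    - [[0,0.008,0],[0.007,0,-0.0003],-1]
    - [[0,0.008,0],[0.01,0,-0.0003],-1]
    - [[0,0.008,0],[0.013,0,-0.0003],-1]
    - [[0,0.008,0],[0.013,0,-0.0003],-1]

```text
time: 14.68
eef_pos: [0.6396, 0.2259, 0.0509]
tcp_rot: [0.991, -0.132, -0.004, 0.0]
contact_force: [-4.8, 1.4, 8.0]
opening: -0.001
```

```bash
python3 -c "
from look import *
avg(6);pic('b7.png')"
```

```text
t 14.675 case xyz mm [ 9.7  1.  50.9] F case [-4.97  0.13  8.04] q [0.19 0.44 1.66 0.   1.05 2.02] [ 9.913e-01 -1.317e-01 -4.400e-03  5.000e-04]
meanF [-4.51  0.17  8.2 ]
```

View pics/b7.png

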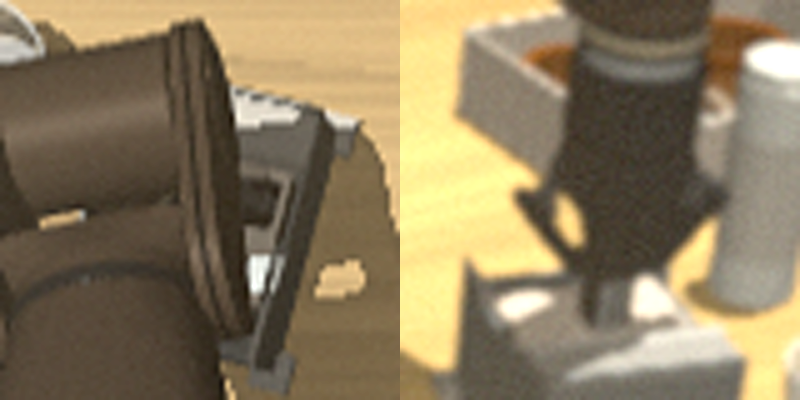

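Call:
arm_command:
  steps:
    - [[0,0.004,0],[0.003,0,-0.0003],-1]
    - [[0,0.008,0],[0.006,0,-0.0003],-1]
    - [[0,0.008,0],[0.008,0,-0.0003],-1]
    - [[0,0.008,0],[0.008,0,-0.0003],-1]

```text
time: 15.58
eef_pos: [0.6435, 0.225, 0.0506]
tcp_rot: [0.991, -0.132, -0.005, 0.001]
contact_force: [-5.2, 1.3, 8.8]
opening: 0.001
```

```bash
python3 -c "
from look import *
avg(6);pic('b8.png')"
```

```text
t 15.575 case xyz mm [13.6  1.1 50.6] F case [-5.37 -0.14  8.83] q [0.19 0.45 1.65 0.   1.06 2.02] [ 0.9913 -0.1317 -0.0053  0.0011]
meanF [-5.81 -0.2   8.73]
```

View pics/b8.png

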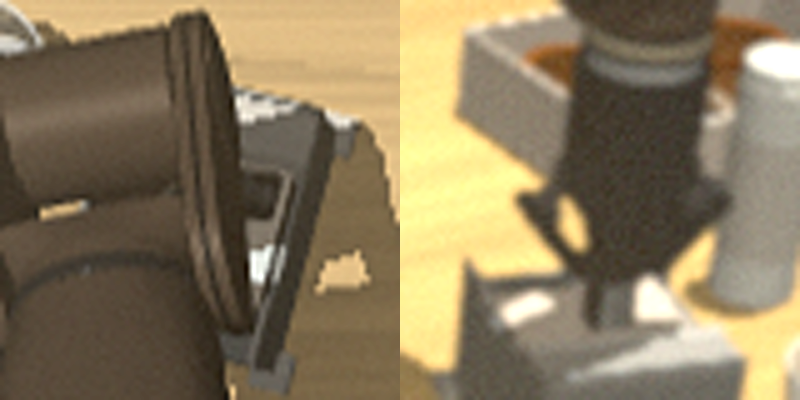

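Call:
arm_command:
  steps:
    - [[0,0.005,0],[0.003,0,-0.0004],-1]
    - [[0,0.01,0],[0.005,0,-0.0004],-1]
    - [[0,0.01,0],[0.007,0,-0.0004],-1]
    - [[0,0.01,0],[0.007,0,-0.0004],-1]

```text
time: 16.48
eef_pos: [0.6434, 0.225, 0.05]
tcp_rot: [0.991, -0.132, -0.009, 0.002]
contact_force: [-11.6, 2.3, 12.6]
opening: -0.002
```

```bash
python3 -c "
from look import *
avg(6)"
```

```text
t 16.475 case xyz mm [13.5  1.1 50. ] F case [-11.85  -0.77  12.61] q [0.19 0.45 1.64 0.   1.07 2.02] [ 0.9913 -0.1315 -0.0089  0.0023]
meanF [-12.03  -0.65  12.12]
```

Call:
arm_command:
  steps:
    - [[0,0,0],[0,0,0],-1]
    - [[0,0,0],[-0.0005,0,-0.001],-1]
    - [[0,0,0],[-0.0005,0,-0.004],-1]
    - [[0,0,0],[-0.0005,0,-0.01],-1]
    - [[0,0,0],[-0.0005,0,-0.03],-1]
    - [[0,0,0],[-0.0005,0,-0.07],-1]
    - [[0,0,0],[-0.0005,0,-0.12],-1]
    - [[0,0,0],[-0.0005,0,-0.17],-1]
    - [[0,0,0],[-0.02,0.04,-0.19],-1]
    - [[0,0,0],[-0.06,0.1,-0.19],-1]
    - [[0,0,0],[-0.1,0.16,-0.19],-1]
    - [[0,0,0],[-0.14,0.22,-0.19],-1]

```text
time: 18.27
eef_pos: [0.4741, 0.0676, 0.2443]
tcp_rot: [0.991, -0.131, -0.009, 0.002]
contact_force: [0.3, -0.9, 0.2]
opening: 0.003
```

Call:
arm_command:
  steps:
    - [[0,0,0],[0,0.06,0],-1]
    - [[0,0,0],[0,0.12,0],-1]
    - [[0,0,0],[0,0.18,0],-1]
    - [[0,0,0],[0,0.2,0],-1]
    - [[0,0,0],[0,0.2,0],-1]

```text
time: 18.9
eef_pos: [0.4215, -0.1264, 0.2463]
tcp_rot: [0.991, -0.133, -0.009, 0.002]
contact_force: [1.0, -0.3, 0.3]
opening: -0.003
```

```bash
python3 -c "
from look import *
pic('c1.png')
cv2.imwrite('pics/c1t.png',read_camera('top')['frame'][:,:,::-1])"
```

```text
t 18.9 case xyz mm [-109.3 -395.9  246.3] F case [1.05 0.   0.33] q [-0.52 -0.28  2.05 -0.01  1.39  1.32] [ 0.9911 -0.1328 -0.0086  0.0022]
```

View pics/c1.png

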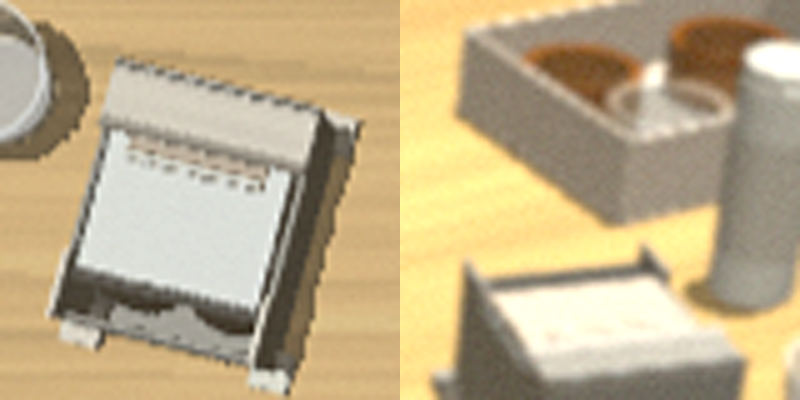

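View pics/c1t.png

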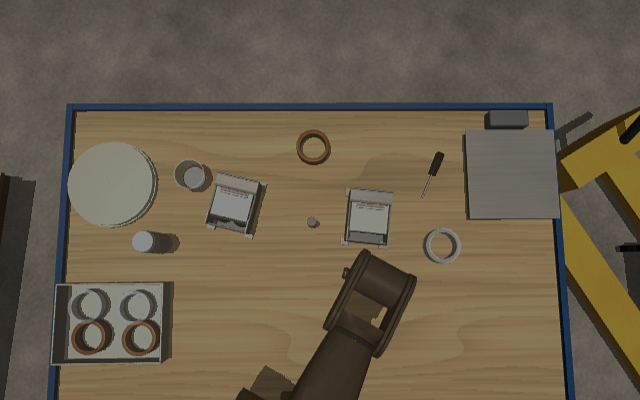

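```bash
python3 - <<'E'
from plant import *
from h import *
from st import P,yaw
c=read_camera("top")
for u,v,z in ((80,268,.086),(250,308,.086)):   # hinge-side edge of flap in c1.png
    print("flap hinge edge case mm",(R.from_euler("z",-yaw).apply(onz(c,195+u/5,160+v/5,z)-P)*1000).round(1))
a=cv2.imread("pics/top0.png"); b=c["frame"][:,:,::-1]
d=cv2.GaussianBlur(cv2.absdiff(a,b),(5,5),0).max(2)
for n,(x,y) in dict(roll=(313,147),roll2=(442,245),glue=(312,222),can=(147,241),driver=(432,175),tub=(192,177),shut=(368,212)).items():
    print(n,d[y-18:y+18,x-18:x+18].max())
print(get_state()["contact_force"].round(1))
sign_off()
E
```

```text
t 19.05 case xyz mm [-109.1 -394.   245.9] F case [-0.01  0.11  0.  ] q [-0.51 -0.28  2.05 -0.01  1.38  1.32] [ 0.9914 -0.1307 -0.0086  0.0021]
flap hinge edge case mm [-45.   50.6  86. ]
flap hinge edge case mm [-42.6 -48.4  86. ]
roll 5
roll2 5
glue 5
can 5
driver 5
tub 5
shut 5
[-0.2  0.3  0.6]
the job is handed in; nothing more can be done
```

The flap is shut and tucked beneath the lip, and the job is handed in at about 19 s. With the fingers shut, I pushed it over from its outer face and pressed it flat. I then pushed it along by its ridge until it stopped; the tool stayed at case x ≈ 13.5 mm while the push rose to 12 N. After that I relaxed and lifted straight off.

**Last checks:**
- **Flap:** both cameras show it lying flat with its edge beneath the lip, looking the same as the other closed case. Its hinge-side edge measured at about x = -43 to -45 mm; fully home is -48 mm, and the case fit was off by up to 2 pixels (about 6 mm) at some points. I did not read the flap's angle as a number.
- **Other things:** the closed case and the loose things showed no change between the first and last top pictures.
- **Robot:** it was clear of everything, with contact force near zero. The highest force I read while pushing was about 12 N down and 12 N along.

**What disagreed:** the reported tool tip reads about 35 mm lower than the fingertips appear in the pictures; I noticed only when the flap stayed higher than the reported tip allowed. So the first push landed nearer the free edge than I had planned, at or beyond the ridge but still on the outer face. I finished the press and the push by going on the pictures and the measured force.

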